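# Pack brass bushings down a loading tube with a pusher rod

## Robot

A 6-joint arm with a two-finger parallel gripper is mounted at the origin on a cart in front of the work surface, level with it; the furniture and walls round the work are solid. World frame = base frame: x ahead of the robot, y to its left, z up, the work surface at z = 0. Lengths are in m, angles in rad, forces in N, time in s.
With the tool pointing down it reaches from about 0.35 to 0.725 m from the base axis. Payload 6 kg.
Tool frame: the origin (TCP) lies between the finger pads; the fingertips stand 8 mm ahead of it and the grasp point (between the pads) lies 11 mm behind it; z points along the fingers, y is the line along which they close (so a half turn about z gives the same grasp; the last joint's range is limited). The gripper opens to 85 mm and grips with 20 to 120 N. Pads are 22 mm wide; open, the fingers measure 114 mm over their backs; the gripper's body (76 mm by 85 mm) begins 54 mm behind the grasp point. The pads swing forward as they close: fully open they stand 13 mm farther back than shut.
Start: joints at [1.542, 0.04, 0.085, 0, -1.615, -0.334], TCP at [0.213, 0.561, 0.239] pointing down, gripper open.
Joint ranges: [-2.56, 2.56], [-1.29, 2.01], [-1.08, 1.49], [-3.29, 1.98], [-2.81, -0.18], [-2.99, 2.99]. Speed limits (rad/s): [2.57, 2.57, 3.01, 3.14, 3.14, 3.14].

## Interface

Orientations are given as a unit quaternion [x, y, z, w].
In Python, from workcell import telemetry, viewer, finish_job gives the robot as it stands. The module is installed in compiled form; this text tells all that it offers.
- The arm moves only by the tool jog_arm, never from a script. Its argument "plan" is a list of rows, each a list of 5 numbers: the closure, from 0 (fully open) to 1 (shut), then the shift along the tool's x, y, z in mm, then the turn about the tool's z in rad. In form: [[grip, dx, dy, dz, turn], ...]. A call has 1 to 20 rows; each row is the pose to reach, as a shift and turn from the pose commanded when the call began, along the tool's axes at that moment; what a row does not reach only later rows make up. A row lasts 1/12 s, in which the tool goes at most 41.7 mm and 7.16 degrees, less where a joint would pass 70% of its speed; a pose out of reach is approached as far as the arm can. A call with a gripper value outside its range is refused whole. The fingers move at their own pace and stop on an object; "squeeze" is the grip in N (left out, the last holds). Time passes only in rows, so rows that repeat a pose let the fingers close. It gives the time, the measured TCP pose, the force, the opening and the grip force at its end, in the units of the state.
- telemetry.state(): the state, without advancing time (a new reading comes with each control period).
- viewer.camera(name): name is "scene" or "top"; returns a dict with "frame" (400x640x3 uint8, red, green, blue), "fov_y" (degrees; the focal length in pixels is half the picture's height over the tangent of half this angle, whatever the lens; pixels are square), "cx", "cy" (the principal point, pixels), "D" ([k1, k2, p1, p2, k3] as OpenCV has them; the pictures are not rectified), "rvec" (rotation vector, rad) and "tvec" (3), from world to camera coordinates, as OpenCV has them. Camera axes: x right, y down, z forward; pixel columns grow to the right and rows downward; lengths in m; the calibration is good to about 2 mm. A picture is of the moment at which its call begins. There is no depth.
- finish_job(): hands the job in; it is judged then, once.
Trained networks look in a picture, given as the dict that the camera call returned (one of the last four; its "shot" number tells which), for a name from the list of things; names that differ only in an ending like _2 or _b are one class to them, and where a whole thing is asked for, a point or a joint stands for the part that bears it (a point fixed in the world has none). Each returns a list of dicts, best first, with "confidence" (0 to 1); they miss things now and then, are a little off and sometimes report something else, mostly with a low value. They report only what shows in the picture. A call takes as long as a camera call. They do not tell look-alikes from the thing itself.
- viewer.trace(picture, name): "mask" (400x640 bool, what is visible of it) and "extent" ([left, top, right, bottom] as shares, 0 to 1, of the picture: columns of its width, rows of its height, round what is visible of it).
- viewer.landmark_of(picture, name): "xy" ([column, row] as shares, 0 to 1, of the picture: columns of its width, rows of its height: a listed point, or the origin of a listed thing).
The state is a dict: "clock": time; "qpos": joint angles; "joint_velocities": joint speeds; "effort": joint torques, N m; "tool_pos": TCP position; "tool_rot": TCP orientation; "wrist_force": force on the tool from outside, world axes, zero at the start; "ft_torque": the same for the moment, N m; "grip_width": finger opening in m; "gripper_force": force on a finger pad.
Only numpy, scipy, OpenCV 4.12 (cv2) and the standard library are available. Lean on these libraries where they do the work, as an engineer would, in place of code of your own. Each camera call takes 0.05 s, during which the arm holds its last target. There are 200 camera calls.

## Task

Drop the loose brass bushing into the clear loading tube, upright, on top of the bushing already hanging in it. Then take the pusher rod from its leaning rest by the shank, stand it upright, foot down, in the tube mouth on the bushings and let go of it; take it again by its black knob and push the stack down until it bottoms out, pressing firmly at the bottom. Leave the rod standing in the tube, and do not disturb the loose bolt and nut.

Things in the scene. Friction and masses are not known exactly. Their poses are not given: they have to be found in the camera images.
- loader: The loading tube, fixed to the bench: aluminium base plate 110 x 110 x 12 mm with a clear plastic tube, outside diameter 50, bore 42 mm, upright on it. Origin: centre of the plate's underside, z up. Bore floor 12 mm above the origin, mouth 158 mm above it; in its last 8 mm the bore flares to 53 mm (outside 61 mm).
- tube_mouth (a point): Centre of the tube's open mouth, 158 mm above the bench; z points up along the tube.
- follower (a joint): How far (m) the follower, a steel disc 8 mm thick in the tube, has been pushed down: 0 = start, its top 80 mm above the bench; 0.060 = bottomed, its top 20 mm above the bench. Friction holds it: about 11 N of total downward load moves it, so the weight of rod and bushings does not; it never springs back. A firm press at the bottom is 15 N or more by hand (tested: 10 N between rod and bushing).
- bushing_in: Brass bushing like the loose one, already in the tube, upright on the follower. Origin: centre of its underside; starts 80 mm above the bench.
- bushing: Loose brass bushing standing upright on its flange on the bench, total height 32 mm, flange diameter 38 at the bottom; the body above it measures about 31 mm between the fingers at mid height. Origin: centre of its underside, z up. It slides freely in the tube; dropped in there its top comes to about 14 to 16 mm below the tube mouth.
- pusher: Turned steel pusher rod, 129 mm long, 0.3 kg. Foot: diameter 36, 0 to 50 mm; shank: diameter 20, 50 to 113 mm; black knob: diameter 24, 113 to 129 mm. Origin: centre of the foot's flat end, z along the rod to the knob. Starts with its foot in the rest's open-topped cup, leaning 42 degrees from upright, knob away from the robot; lifts out straight up. It stands freely on its flat foot.
- pusher_knob: The black knob on the top of the pusher, diameter 24, 16 mm high. Origin: centre of its underside (113 mm from the foot's end), z as the rod's.
- pusher_grip (a point): Point on the axis of the shank, 91 mm from the foot's end, where it can be grasped in the rest; z along the rod.
- rest: The leaning rest of the pusher, fixed to the bench: dark steel base plate 120 x 80 x 10 mm with a sloping open cup (52 mm wide, 55 mm long) round the foot. Origin: centre of the plate's underside; its x axis is the direction in which the rod leans.
- bolt: Loose hexagon bolt, 60 mm tall, standing on its 24 x 27 mm head, a bystander to be left alone. Origin: centre of its underside.
- nut: Loose hexagon nut, 24 x 27 x 13 mm, lying flat, a bystander to be left alone. Origin: centre of its underside.
Things that resemble listed ones, but are neither listed nor needed, are in the scene too. Leave any blue or pink look-alike of the bushing alone.

How it is judged:
By the outcome, as a careful person would: the job done as asked, in the order asked, and still so for the second after the job is handed in, with the robot touching nothing.
It also fails if it takes over 62 s, if anything falls off the work surface, if the arm or the gripper's body presses on something with over 40 N, if the wrist force passes 120 N, or if a joint passes its speed limit or range.

## Working session

There is one attempt and no reset: what is moved stays moved. The work goes in short steps, Python scripts to look and compute and a tool call to move; the robot and the scene stay as the last step left them, time stands still between calls to the robot, and variables do not carry over. Pictures are saved under pics/ and viewed, at most 10 in all, crops included, and the job is handed in when it is done.

Besides the shell and the picture viewer there is one more tool, called after "Call:" as name(argument=value, ...), one argument or row to a line, values as JSON. jog_arm: Moves the arm, as the interface text tells. Its arguments: {"type":"object","properties":{"plan":{"type":"array"},"squeeze":{"type":"number"}},"required":["plan"]}

```bash
mkdir -p pics; cat > h.py <<'E'
import numpy as np, cv2
from workcell import telemetry, viewer
from scipy.spatial.transform import Rotation as R
def cam(n):
    c=viewer.camera(n); h,w=c["frame"].shape[:2]
    f=h/2/np.tan(np.radians(c["fov_y"])/2)
    c["K"]=np.array([[f,0,c["cx"]],[0,f,c["cy"]],[0,0,1.]]); c["Dv"]=np.array(c["D"],float)
    c["R"]=cv2.Rodrigues(np.array(c["rvec"],float))[0]; c["t"]=np.array(c["tvec"],float).ravel(); return c
def ray(c,px):
    p=cv2.undistortPoints(np.array([[px]],float),c["K"],c["Dv"])[0,0]
    d=c["R"].T@np.array([p[0],p[1],1]); return -c["R"].T@c["t"], d/np.linalg.norm(d)
def atz(c,px,z):
    o,d=ray(c,px); return o+d*(z-o[2])/d[2]
def tri(c1,p1,c2,p2):
    o1,d1=ray(c1,p1);o2,d2=ray(c2,p2)
    s=np.linalg.lstsq(np.c_[d1,-d2],o2-o1,rcond=None)[0]
    a=o1+s[0]*d1;b=o2+s[1]*d2; return (a+b)/2,np.linalg.norm(a-b)
def proj(c,P):
    return cv2.projectPoints(np.array(P,float).reshape(-1,3),np.array(c["rvec"],float),c["t"],c["K"],c["Dv"])[0][:,0]
def lm(c,n): return [(round(r["confidence"],2),np.array(r["xy"])*[640,400]) for r in viewer.landmark_of(c,n)]
def save(c,f): cv2.imwrite("pics/"+f,c["frame"][:,:,::-1])
E
python3 - <<'E'
from h import *
np.set_printoptions(precision=3,suppress=True)
S,T=cam("scene"),cam("top"); save(S,"s0.png");save(T,"t0.png")
for c in(S,T): print(-c["R"].T@c["t"],c["D"])
for n,z in dict(loader=0,tube_mouth=.158,bushing=0,bushing_in=.08,pusher=None,pusher_knob=None,pusher_grip=None,rest=0,bolt=0,nut=0).items():
    for c,k in((S,"S"),(T,"T")):
        for cf,p in lm(c,n): print(n,k,cf,p,atz(c,p,z) if z is not None else "")
    a,b=lm(S,n),lm(T,n)
    if a and b: print("  tri",*tri(S,a[0][1],T,b[0][1]))
s=telemetry.state();print(s["tool_pos"],s["tool_rot"],s["clock"],R.from_quat(s["tool_rot"]).as_matrix())
E
```

```text
[ 0.317 -0.526  0.737] [-0.023  0.     0.     0.     0.   ]
[0.439 0.019 0.955] [0.009 0.    0.    0.    0.   ]
loader S 0.95 [293.632 188.6  ] [0.562 0.183 0.   ]
loader S 0.46 [359.616 254.88 ] [ 0.626 -0.099  0.   ]
loader T 0.77 [240.512 205.12 ] [0.578 0.193 0.   ]
  tri [ 0.574  0.197 -0.016] 0.012988561394258283
tube_mouth S 0.71 [293.632 142.32 ] [0.572 0.191 0.158]
tube_mouth T 0.91 [224.32 193.12] [0.576 0.192 0.158]
tube_mouth T 0.53 [424.512 225.   ] [ 0.513 -0.144  0.158]
  tri [0.574 0.192 0.157] 0.0037400495760970555
bushing S 0.79 [312.  258.6] [ 0.514 -0.062  0.   ]
bushing S 0.78 [276.096 242.6  ] [0.45  0.019 0.   ]
bushing S 0.57 [270.016 216.8  ] [0.464 0.107 0.   ]
bushing T 0.83 [289.216 263.4  ] [0.458 0.096 0.   ]
bushing T 0.72 [332.928 265.72 ] [0.452 0.009 0.   ]
bushing T 0.52 [366.4 232.8] [ 0.515 -0.059  0.   ]
  tri [ 0.515  0.088 -0.2  ] 0.11571662436618531
bushing_in S 0.46 [320.768 228.2  ] [ 0.545 -0.043  0.08 ]
bushing_in T 0.56 [234.816 202.32 ] [0.572 0.189 0.08 ]
  tri [ 0.657  0.257 -0.317] 0.0537853081697263
pusher S 0.71 [334.592 282.2  ] 
pusher T 0.97 [422.208 224.12 ] 
  tri [ 0.525 -0.164  0.039] 0.0014956398709147004
pusher_knob T 0.57 [419.904 177.92 ] 
pusher_grip S 0.76 [358.272 253.   ] 
pusher_grip T 0.93 [420.416 191.92 ] 
pusher_grip T 0.49 [420.928 175.92 ] 
  tri [ 0.581 -0.152  0.101] 0.004645525106355686
rest T 0.89 [412.672 217.32 ] [ 0.544 -0.153  0.   ]
bolt S 0.47 [361.92 222.8 ] [ 0.681 -0.011  0.   ]
nut S 0.64 [357.376 254.   ] [ 0.622 -0.095  0.   ]
nut S 0.5 [321.408 226.2  ] [0.577 0.022 0.   ]
nut T 0.51 [326.016 203.92 ] [0.575 0.02  0.   ]
  tri [ 0.636  0.001 -0.138] 0.08971791606318096
[0.213 0.561 0.239] [ 0.984 -0.18  -0.     0.   ] 2.1 [[ 0.935 -0.355 -0.   ]
 [-0.355 -0.935 -0.   ]
 [-0.     0.    -1.   ]]
```

View pics/s0.png

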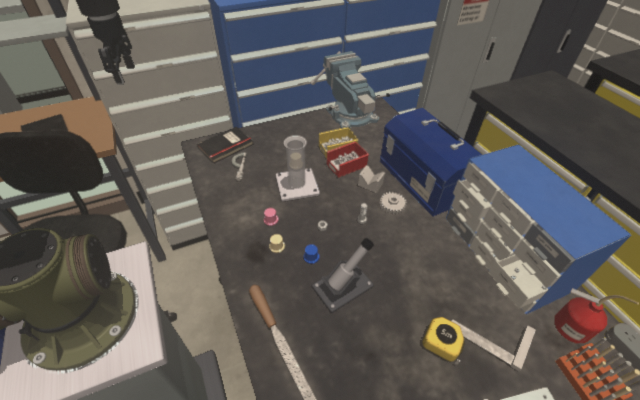

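View pics/t0.png

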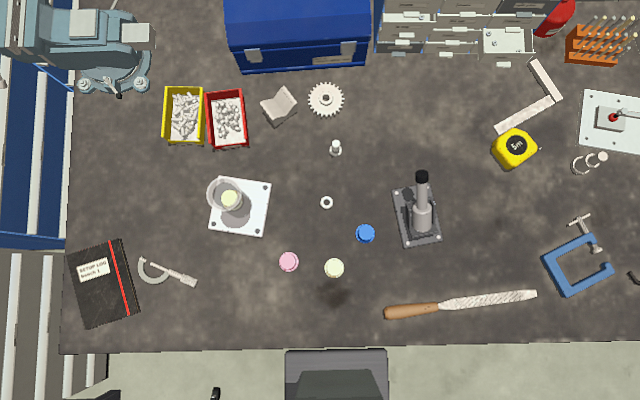

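```bash
cat > fit.py <<'E'
from h import *
from scipy.optimize import minimize
def hullmask(c,prof,o,ax):
    ax=ax/np.linalg.norm(ax); u=np.cross(ax,[.3,.9,.1]);u/=np.linalg.norm(u);v=np.cross(ax,u)
    th=np.linspace(0,2*np.pi,48,endpoint=False); m=np.zeros((1600,2560),np.uint8)
    for (z0,z1,r) in prof:
        P=np.vstack([o+ax*z+r*(np.cos(th)[:,None]*u+np.sin(th)[:,None]*v) for z in(z0,z1)])
        h=cv2.convexHull((proj(c,P)*4+1.5).astype(np.float32)); cv2.fillConvexPoly(m,np.round(h).astype(np.int32),1)
    return cv2.resize(m.astype(np.float32),(640,400),interpolation=cv2.INTER_AREA)
def iou(a,b): return np.minimum(a,b).sum()/np.maximum(a,b).sum()
def pick(c,n,px):
    L=viewer.trace(c,n); 
    def d(r):
        y,x=np.nonzero(r["mask"]); return np.hypot(x.mean()-px[0],y.mean()-px[1])
    L=[r for r in L if r["mask"].any()]
    if not L: return None
    r=min(L,key=d); print("  ",n,"conf",round(r["confidence"],2),"d",round(d(r),1),"area",r["mask"].sum()); return r["mask"].astype(np.float32)
def fit(data,model,x0,step):
    f=lambda x:-sum(iou(m,hullmask(c,*model(x))) for c,m in data)
    r=minimize(f,x0,method="Nelder-Mead",options=dict(initial_simplex=np.vstack([x0]+[np.array(x0)+np.eye(len(x0))[i]*step[i] for i in range(len(x0))]),xatol=1e-4,fatol=1e-4,maxiter=200))
    return r.x,-r.fun/len(data)
E
python3 - <<'E'
from fit import *
np.set_printoptions(precision=4,suppress=True)
S,T=cam("scene"),cam("top")
B=[(0,.005,.019),(.005,.032,.0155)]
Z=np.array([0,0,1.])
bm=[(S,pick(S,"bushing",(276,242))),(T,pick(T,"bushing",(334,268)))]
mod=lambda x:(B,np.array([x[0],x[1],0]),Z)
for d in(bm,bm[:1],bm[1:]): print(fit(d,mod,[.45,.014],[.006,.006]))
TB=[(0.012,.150,.025),(.150,.158,.0305)]
for c,p in((S,(294,165)),(T,(232,200))):
    m=pick(c,"loader",p); 
    if m is not None:cv2.imwrite("pics/l%d.png"%(c is T),m*255)
    if m is not None:
        f=lambda x:-iou(m,np.maximum(hullmask(c,TB,np.array([x[0],x[1],0]),Z),cv2.fillConvexPoly(np.zeros((400,640),np.float32),np.round(proj(c,[[x[0]+.0778*np.cos(x[2]+k*np.pi/2),x[1]+.0778*np.sin(x[2]+k*np.pi/2),.012] for k in range(4)])).astype(np.int32),1)))
        r=minimize(f,[.574,.192,.7],method="Nelder-Mead",options=dict(initial_simplex=[[.574,.192,.8],[.58,.192,.8],[.574,.198,.8],[.574,.192,.6]]));print("loader",r.x,r.fun)
pm=[(c,m) for c,m in((S,pick(S,"pusher",(345,270))),(T,pick(T,"pusher",(422,203)))) if m is not None]
km=[(c,pick(c,"pusher_knob",p)) for c,p in((S,(367,244)),(T,(421,177)))]
km=[k for k in km if k[1] is not None]
PR=[(0,.05,.018),(.05,.113,.010),(.113,.129,.012)]
t=np.radians(42)
def mp(x):
    a=np.array([np.sin(t)*np.cos(x[3]),np.sin(t)*np.sin(x[3]),np.cos(t)]); return PR,np.array(x[:3])-.091*a,a
x,q=fit(pm,mp,[.583,-.152,.103,.17],[.006,.006,.006,.1]);print("pusher grip,az",x,q)
for c,m in pm: print(iou(m,hullmask(c,*mp(x))))
E
```

```text
bushing conf 0.54 d 1.4 area 234
   bushing conf 0.6 d 0.8 area 230
(array([0.4479, 0.0075]), np.float64(0.8396350145339966))
(array([0.4479, 0.0075]), np.float64(0.9187484383583069))
(array([0.4491, 0.0081]), np.float64(0.7642782926559448))
   loader conf 0.79 d 8.1 area 1685
loader [0.5722 0.1853 0.6341] -0.9519408941268921
   loader conf 0.77 d 8.3 area 2952
loader [0.5752 0.1932 0.6004] -0.9098255038261414
   pusher conf 0.89 d 5.1 area 714
   pusher conf 0.87 d 1.3 area 837
   pusher_knob conf 0.63 d 0.3 area 88
   pusher_knob conf 0.62 d 1.0 area 135
pusher grip,az [ 0.5838 -0.1534  0.0976  0.1605] 0.8860464096069336
0.9053396
0.86675316[ WARN:0@7.564] global loadsave.cpp:1063 imwrite_ Unsupported depth image for selected encoder is fallbacked to CV_8U.
```

```bash
cat > mv.py <<'E'
import sys; from h import *
# usage: mv.py x y z [yaw of tool y axis, rad]
np.set_printoptions(precision=4,suppress=True)
s=telemetry.state(); M=R.from_quat(s["tool_rot"]).as_matrix()
g=[float(a) for a in sys.argv[1:]]
d=M.T@(np.array(g[:3])-s["tool_pos"])*1000; print("shift",d.round(1),"n",np.linalg.norm(d)/41.7)
if len(g)>3:
    e=M.T@np.array([np.cos(g[3]),np.sin(g[3]),0]); t=np.arctan2(-e[0],e[1]); print("turn",round((t+np.pi/2)%np.pi-np.pi/2,3))
print(s["tool_pos"],"yaw",np.arctan2(M[1,1],M[0,1]),"F",s["wrist_force"],s["grip_width"],s["gripper_force"],s["clock"],"q",s["qpos"])
E
python3 mv.py .448 .0078 .10 -1.41
```

```text
shift [416.1 433.7 139.3] n 14.794955226934507
turn -0.524
[0.2129 0.5609 0.2393] yaw -1.9335893285963313 F [ 0.3025  0.2389 -0.3026] 0.08585328464660615 0.0 2.6 q [ 1.5417  0.0402  0.0848  0.     -1.6155 -0.3337]
```

Call:
jog_arm(
  plan=[
    [0,416,434,139,-0.524],
    [0,416,434,139,-0.524],
    [0,416,434,139,-0.524],
    [0,416,434,139,-0.524],
    [0,416,434,139,-0.524],
    [0,416,434,139,-0.524],
    [0,416,434,139,-0.524],
    [0,416,434,139,-0.524],
    [0,416,434,139,-0.524],
    [0,416,434,139,-0.524],
    [0,416,434,139,-0.524],
    [0,416,434,139,-0.524],
    [0,416,434,139,-0.524],
    [0,416,434,139,-0.524],
    [0,416,434,139,-0.524],
    [0,416,434,139,-0.524],
    [0,416,434,139,-0.524],
    [0,416,434,139,-0.524],
    [0,416,434,139,-0.524],
  ],
  squeeze=40,
)

```text
clock: 4.18
tool_pos: [0.4479, 0.0084, 0.1008]
tool_rot: [0.997, 0.081, 0.0, -0.0]
wrist_force: [-0.4, 0.3, -0.1]
grip_width: 0.0852
gripper_force: 0.0
```

```bash
python3 mv.py .448 .0078 .011 -1.41; python3 - <<'E'
from h import *
S=cam("scene");f=S["frame"][190:300,210:340]
cv2.imwrite("pics/s1.png",cv2.resize(f[:,:,::-1],None,fx=5,fy=5,interpolation=cv2.INTER_CUBIC))
E
```

```text
shift [-0.1  0.6 89.8] n 2.1542240873051166
turn 0.002
[0.4479 0.0084 0.1008] yaw -1.4083477822178077 F [-0.4099  0.2541 -0.1378] 0.08515341070281421 0.0 4.1833 q [ 0.4729 -0.3633 -0.5237  0.0001 -1.4094  1.2603]
```

View pics/s1.png

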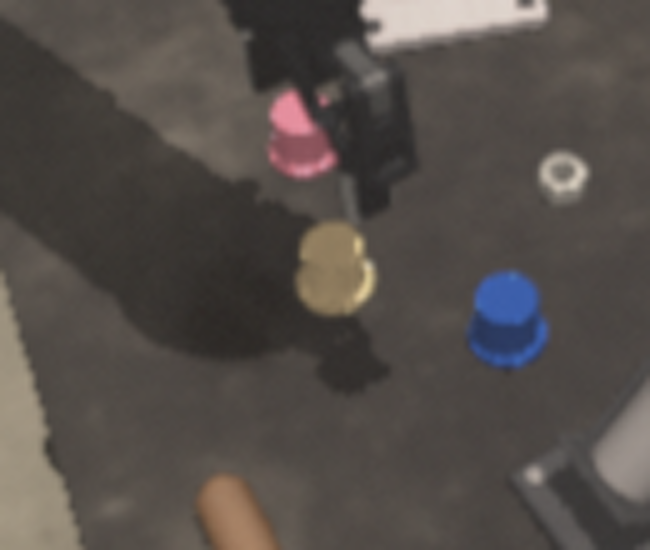

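Call:
jog_arm(
  plan=[
    [0,0,0,40,0],
    [0,0,0,75,0],
    [0,0,0,90,0],
    [0,0,0,90,0],
    [0,0,0,90,0],
    [1,0,0,90,0],
    [1,0,0,90,0],
    [1,0,0,90,0],
    [1,0,0,90,0],
    [1,0,0,90,0],
    [1,0,0,90,0],
    [1,0,0,90,0],
    [1,0,0,90,0],
    [1,0,0,90,0],
    [1,0,0,90,0],
  ],
  squeeze=40,
)

```text
clock: 5.48
tool_pos: [0.4486, 0.0079, 0.0117]
tool_rot: [0.997, 0.081, 0.001, -0.0]
wrist_force: [-1.6, 1.7, 4.9]
grip_width: 0.0337
gripper_force: 39.9
```

Call:
jog_arm(
  plan=[
    [1,0,0,-30,0],
    [1,0,0,-70,0],
    [1,0,0,-110,0],
    [1,0,0,-150,0],
    [1,0,0,-190,0],
    [1,0,0,-210,0],
    [1,0,0,-210,0],
    [1,0,0,-210,0],
  ],
)

```text
clock: 6.15
tool_pos: [0.448, 0.0078, 0.221]
tool_rot: [0.997, 0.08, 0.001, -0.001]
wrist_force: [0.1, -0.3, -2.4]
grip_width: 0.0333
gripper_force: 40.3
```

```bash
python3 mv.py .5745 .191 .22; python3 - <<'E'
from h import *
S=cam("scene")
p=proj(S,telemetry.state()["tool_pos"])[0].astype(int);print(p)
f=S["frame"][max(p[1]-50,0):p[1]+50,p[0]-60:p[0]+60]
cv2.imwrite("pics/s2.png",cv2.resize(f[:,:,::-1],None,fx=5,fy=5,interpolation=cv2.INTER_CUBIC))
E
```

```text
shift [ 154.2 -160.6    1.4] n 5.338421094249041
[0.448  0.0078 0.221 ] yaw -1.4097840326471056 F [ 0.0674 -0.3039 -2.3547] 0.033331793297657446 40.26794138916756 6.15 q [ 0.4709 -0.3795 -0.3168 -0.0005 -1.6316  1.2608]
[268 182]
```

View pics/s2.png

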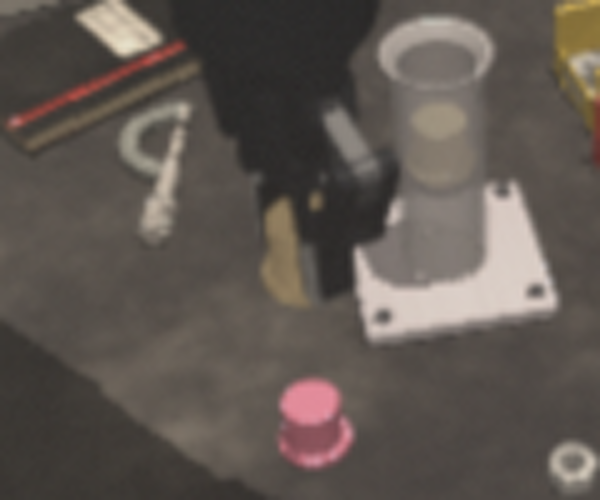

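```bash
python3 mv.py .575 .192 .22; python3 mv.py .575 .192 .169
```

```text
shift [ 155.4 -161.5   -0.7] n 5.374469990670925
[0.4475 0.0077 0.2194] yaw -1.4097206857471571 F [ 0.1211  0.2316 -1.5532] 0.03359929946547298 40.268493173229416 6.2 q [ 0.471  -0.3787 -0.319  -0.0009 -1.6314  1.2608]
shift [ 155.5 -161.4   50.3] n 5.508552536898623
[0.4475 0.0077 0.2194] yaw -1.4097206857471571 F [ 0.1211  0.2316 -1.5532] 0.03359929946547298 40.268493173229416 6.2 q [ 0.471  -0.3787 -0.319  -0.0009 -1.6314  1.2608]
```

Call:
jog_arm(
  plan=[
    [1,40,-42,0,0],
    [1,70,-73,0,0],
    [1,100,-104,0,0],
    [1,130,-135,0,0],
    [1,155,-161,0,0],
    [1,155,-161,0,0],
    [1,155,-161,20,0],
    [1,155,-161,35,0],
    [1,155,-161,35,0],
    [1,155,-161,35,0],
  ],
)

```text
clock: 7.03
tool_pos: [0.574, 0.1907, 0.1827]
tool_rot: [0.997, 0.081, -0.002, 0.001]
wrist_force: [0.0, -0.2, -0.9]
grip_width: 0.0335
gripper_force: 40.3
```

```bash
python3 mv.py .575 .192 .169; python3 - <<'E'
from h import *
S=cam("scene");T=cam("top")
o=[]
for c in(S,T):
    p=proj(c,[.575,.192,.158])[0].astype(int)
    f=c["frame"][max(p[1]-40,0):p[1]+40,p[0]-40:p[0]+40].copy()
    o.append(cv2.resize(f[:,:,::-1],(400,400),interpolation=cv2.INTER_CUBIC))
cv2.imwrite("pics/s3.png",np.hstack(o))
E
```

```text
shift [ 1.3 -1.1 13.7] n 0.33095290164921326
[0.574  0.1907 0.1827] yaw -1.4096118645393305 F [ 0.0295 -0.2304 -0.9119] 0.03351149987147757 40.28015600234511 7.0333 q [ 0.6515  0.0583  0.001  -0.0002 -1.5186  1.0805]
```

View pics/s3.png

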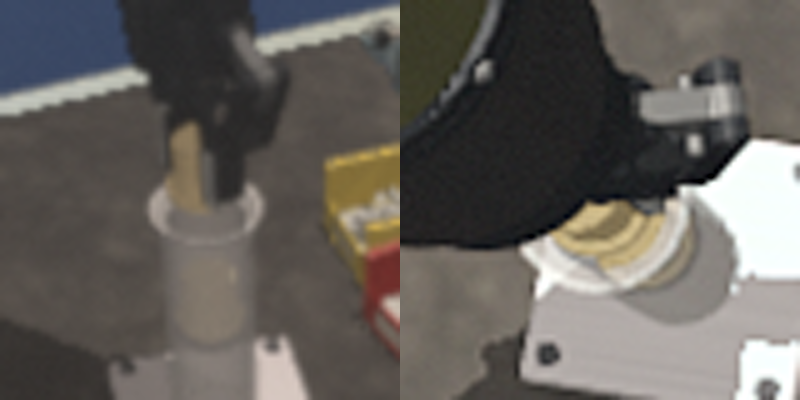

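Call:
jog_arm(
  plan=[
    [1,1,-1,8,0],
    [1,1,-1,13,0],
    [1,1,-1,13,0],
    [1,1,-1,13,0],
    [0.3,1,-1,13,0],
    [0.3,1,-1,13,0],
    [0.3,1,-1,13,0],
    [0.3,1,-1,13,0],
    [0,1,-1,13,0],
    [0,1,-1,13,0],
    [0,1,-1,0,0],
    [0,1,-1,-30,0],
    [0,1,-1,-65,0],
    [0,1,-1,-65,0],
  ],
)

```text
clock: 8.3
tool_pos: [0.578, 0.1923, 0.26]
tool_rot: [0.997, 0.08, 0.006, -0.001]
wrist_force: [0.6, 0.1, 2.8]
grip_width: 0.0853
gripper_force: 0.0
```

```bash
python3 mv.py .583 -.155 .22 -1.41; python3 - <<'E'
from h import *
S=cam("scene");T=cam("top")
o=[]
for c in(S,T):
    p=proj(c,[.575,.192,.13])[0].astype(int)
    f=c["frame"][max(p[1]-40,0):p[1]+40,p[0]-40:p[0]+40].copy()
    o.append(cv2.resize(f[:,:,::-1],(400,400),interpolation=cv2.INTER_CUBIC))
cv2.imwrite("pics/s4.png",np.hstack(o))
E
```

```text
shift [-51.2 343.7  38.8] n 8.385246603106914
turn 0.0
[0.578  0.1923 0.26  ] yaw -1.4099554012843807 F [0.5678 0.0931 2.7984] 0.0852957769826207 0.0 8.3 q [ 0.6522  0.0567  0.138   0.0043 -1.6405  1.0797]
```

View pics/s4.png

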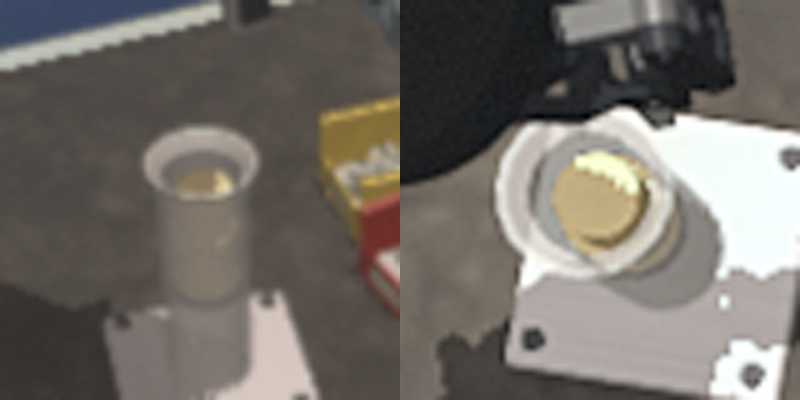

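Call:
jog_arm(
  plan=[
    [0,-6,41,5,0],
    [0,-12,82,10,0],
    [0,-18,123,15,0],
    [0,-24,164,19,0],
    [0,-30,205,23,0],
    [0,-36,246,28,0],
    [0,-42,287,32,0],
    [0,-48,326,36,0],
    [0,-51,344,39,0],
    [0,-51,344,39,0],
    [0,-51,344,39,0],
    [0,-51,344,39,0],
  ],
)

```text
clock: 9.4
tool_pos: [0.5805, -0.155, 0.2111]
tool_rot: [0.997, 0.08, -0.0, -0.0]
wrist_force: [-0.8, 1.1, -0.7]
grip_width: 0.0853
gripper_force: 0.0
```

```bash
python3 mv.py .583 -.153 .086 -1.41; python3 - <<'E'
from fit import *
np.set_printoptions(precision=4,suppress=True)
S,T=cam("scene"),cam("top")
PR=[(0,.05,.018),(.05,.113,.010),(.113,.129,.012)];t=np.radians(42)
def mp(x):
    a=np.array([np.sin(t)*np.cos(x[3]),np.sin(t)*np.sin(x[3]),np.cos(t)]); return PR,np.array(x[:3])-.091*a,a
o=[]
for c in(S,T):
    im=c["frame"].copy(); m=hullmask(c,*mp([.583,-.153,.098,.16]))
    k=cv2.findContours((m>.5).astype(np.uint8),cv2.RETR_EXTERNAL,cv2.CHAIN_APPROX_NONE)[0]
    p=proj(c,[.57,-.153,.10])[0].astype(int)
    big=cv2.resize(im[p[1]-40:p[1]+40,p[0]-40:p[0]+40],(400,400),interpolation=cv2.INTER_CUBIC)
    cv2.polylines(big,[((q-[p[0]-40,p[1]-40])*5+2).astype(np.int32) for q in k],True,(0,255,0),1)
    o.append(big[:,:,::-1])
cv2.imwrite("pics/s5.png",np.hstack(o))
E
```

```text
shift [  2.8  -1.5 125.1] n 2.9997933250835107
turn 0.0
[ 0.5805 -0.155   0.2111] yaw -1.4096603411157667 F [-0.833   1.0679 -0.719 ] 0.08531094237431135 0.0 9.4 q [ 0.0723  0.0417  0.0352 -0.0001 -1.565   1.6597]
```

View pics/s5.png

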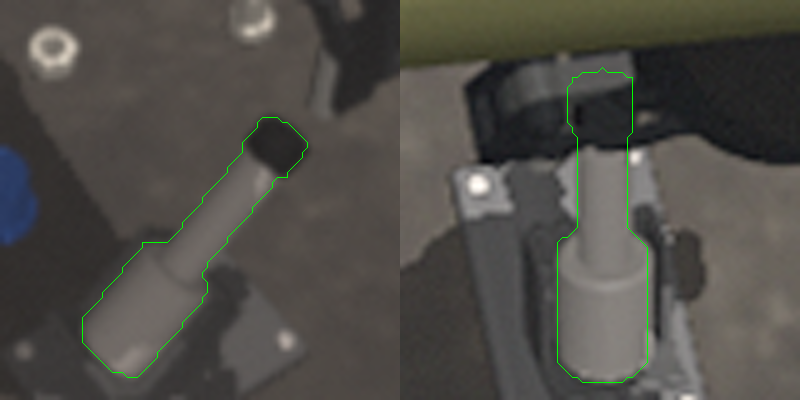

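Call:
jog_arm(
  plan=[
    [0,3,-1,40,0],
    [0,3,-1,75,0],
    [0,3,-1,105,0],
    [0,3,-1,125,0],
    [0,3,-1,125,0],
    [0,3,-1,125,0],
    [1,3,-1,125,0],
    [1,3,-1,125,0],
    [1,3,-1,125,0],
    [1,3,-1,125,0],
    [1,3,-1,125,0],
    [1,3,-1,125,0],
    [1,3,-1,125,0],
    [1,3,-1,125,0],
    [1,3,-1,125,0],
    [1,3,-1,125,0],
    [1,3,-1,125,0],
  ],
  squeeze=60,
)

```text
clock: 10.92
tool_pos: [0.5839, -0.1539, 0.0871]
tool_rot: [0.997, 0.081, 0.001, 0.0]
wrist_force: [0.5, 0.7, 4.5]
grip_width: 0.0185
gripper_force: 58.6
```

```bash
python3 mv.py .583 -.153 .19 -1.41
```

```text
shift [  -0.6   -1.  -102.9] n 2.46869793009988
turn 0.001
[ 0.5839 -0.1539  0.0871] yaw -1.409467327947565 F [0.5193 0.7206 4.4529] 0.018479411823189084 58.570398688316345 10.9167 q [ 0.0741  0.0846 -0.1471  0.0006 -1.3379  1.6579]
```

Call:
jog_arm(
  plan=[
    [1,0,0,-15,0],
    [1,0,0,-35,0],
    [1,0,0,-55,0],
    [1,0,0,-75,0],
    [1,0,0,-95,0],
    [1,0,0,-115,0],
    [1,0,0,-130,0],
    [1,0,0,-130,0],
    [1,0,0,-130,0],
    [1,0,0,-130,0],
  ],
  squeeze=40,
)

```text
clock: 11.75
tool_pos: [0.5828, -0.1534, 0.2137]
tool_rot: [0.997, 0.08, -0.002, -0.001]
wrist_force: [0.1, -0.2, -3.9]
grip_width: 0.0185
gripper_force: 58.2
```

```bash
cat > tilt.py <<'E'
from fit import *
import sys
np.set_printoptions(precision=4,suppress=True)
s=telemetry.state();M=R.from_quat(s["tool_rot"]).as_matrix();G=s["tool_pos"]-.011*M[:,2]
yx=np.arctan2(M[1,0],M[0,0])
S,T=cam("scene"),cam("top"); PR=[(0,.05,.018),(.05,.113,.010)]
F=[(0,.05,.018)]
d=[]
for c in(S,T):
    p=proj(c,G-[0.02,0,.06])[0]; m=pick(c,"pusher",p)
    if m is not None and m.sum()>150: d.append((c,m))
def mk(x):
    a=np.array([np.sin(x[0])*np.cos(yx),np.sin(x[0])*np.sin(yx),np.cos(x[0])]);return PR+[(.113,.129,.012)],G-x[1]*a,a
for dd in [d]+[[q] for q in d]:
    b=max((fit(dd,mk,[t0,.091],[.15,.006]) for t0 in(0,.35,.7)),key=lambda r:r[1])
    print("tilt deg",np.degrees(b[0][0]),"grip at",b[0][1],"q",b[1])
o=[]
for c in(S,T):
    p=proj(c,G-[0.02,0,.05])[0].astype(int); o.append(cv2.resize(c["frame"][max(p[1]-40,0):p[1]+40,p[0]-40:p[0]+40],(400,400),interpolation=cv2.INTER_CUBIC)[:,:,::-1])
cv2.imwrite("pics/"+sys.argv[1],np.hstack(o))
print(G,s["clock"],s["wrist_force"],s["ft_torque"],s["grip_width"])
E
python3 tilt.py s6.png
```

```text
pusher conf 0.81 d 5.5 area 755
   pusher conf 0.62 d 12.3 area 804
tilt deg 41.54528815495205 grip at 0.09294866704940795 q 0.6635916233062744
tilt deg 42.30710508610575 grip at 0.09261150032281873 q 0.7219225168228149
tilt deg 39.802853451451554 grip at 0.09314036399126055 q 0.61334228515625
[ 0.5828 -0.1534  0.2247] 11.75 [ 0.1074 -0.1904 -3.8603] [-0.0333 -0.0572  0.0059] 0.018529776407783596
```

View pics/s6.png

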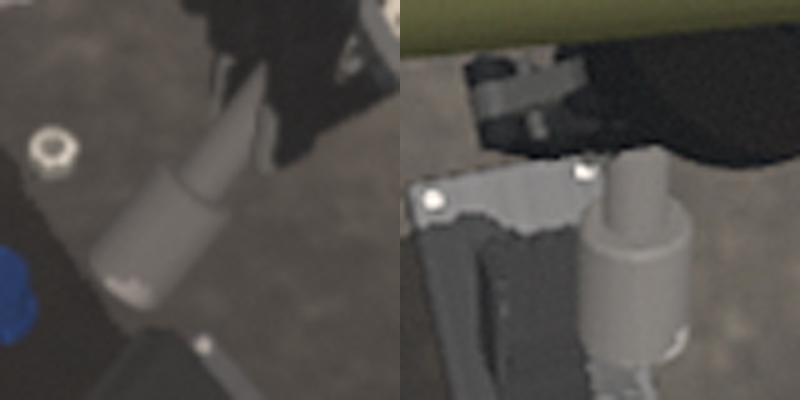

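Call:
jog_arm(
  plan=[
    [1,0,0,0,0],
    [1,0,0,0,0],
    [1,0,0,0,0],
    [1,0,0,0,0],
    [1,0,0,0,0],
    [1,0,0,0,0],
  ],
  squeeze=20,
)

```text
clock: 12.45
tool_pos: [0.5835, -0.1538, 0.2164]
tool_rot: [0.997, 0.081, 0.0, 0.0]
wrist_force: [-0.7, 0.3, -2.9]
grip_width: 0.0189
gripper_force: 58.2
```

```bash
python3 tilt.py s7.png
```

```text
pusher conf 0.75 d 5.7 area 680
   pusher conf 0.98 d 12.0 area 841
tilt deg 41.41265544353523 grip at 0.0911432628631592 q 0.6432952880859375
tilt deg 42.41833044787118 grip at 0.09135385060310365 q 0.6644501686096191
tilt deg 40.51092294100748 grip at 0.0921237754821777 q 0.6239694952964783
[ 0.5835 -0.1538  0.2274] 12.45 [-0.7152  0.3004 -2.8553] [ 0.0074 -0.1105  0.0017] 0.018900426700846653
```

Call:
jog_arm(
  plan=[
    [0.9,0,0,0,0],
    [0.9,0,0,0,0],
    [0.9,0,0,0,0],
  ],
  squeeze=20,
)

```text
clock: 12.9
tool_pos: [0.5835, -0.1538, 0.2163]
tool_rot: [0.997, 0.081, 0.0, 0.0]
wrist_force: [0.4, 0.8, -2.5]
grip_width: 0.0186
gripper_force: 58.2
```

Call:
jog_arm(
  plan=[
    [0.82,0,0,0,0],
    [0.82,0,0,0,0],
  ],
  squeeze=20,
)

```text
clock: 13.07
tool_pos: [0.5835, -0.1538, 0.2163]
tool_rot: [0.997, 0.081, -0.0, 0.0]
wrist_force: [-0.4, 0.3, -2.9]
grip_width: 0.0186
gripper_force: 58.2
```

Call:
jog_arm(
  plan=[
    [0.9,0,0,30,0],
    [0.9,0,0,60,0],
    [0.9,0,0,90,0],
    [0.9,0,0,110,0],
    [0.9,0,0,122,0],
    [0.9,0,0,128,0],
    [0.9,0,0,128,0],
    [0.9,0,0,128,0],
    [0.65,0,0,128,0],
    [0.65,0,0,128,0],
    [0.65,0,0,129,0],
    [1,0,0,129,0],
    [1,0,0,129,0],
    [1,0,0,129,0],
    [1,0,0,129,0],
    [1,0,0,129,0],
    [1,0,0,129,0],
  ],
  squeeze=20,
)

```text
clock: 14.48
tool_pos: [0.5839, -0.1539, 0.0881]
tool_rot: [0.997, 0.081, 0.001, 0.0]
wrist_force: [0.3, 0.1, 4.3]
grip_width: 0.0192
gripper_force: 20.9
```

Call:
jog_arm(
  plan=[
    [1,0,0,-10,0],
    [1,0,0,-25,0],
    [1,0,0,-45,0],
    [1,0,0,-65,0],
    [1,0,0,-85,0],
    [1,0,0,-105,0],
    [1,0,0,-130,0],
    [1,0,0,-130,0],
    [1,0,0,-130,0],
    [1,0,0,-130,0],
  ],
)

```text
clock: 15.32
tool_pos: [0.5829, -0.1533, 0.2158]
tool_rot: [0.997, 0.081, -0.001, -0.001]
wrist_force: [0.1, 0.1, -3.9]
grip_width: 0.0195
gripper_force: 20.5
```

```bash
python3 tilt.py s7.png
```

```text
pusher conf 0.73 d 5.5 area 739
   pusher conf 0.6 d 11.5 area 805
tilt deg 40.174842047990325 grip at 0.09350277295109108 q 0.655403733253479
tilt deg 41.699091549965495 grip at 0.09390275830030442 q 0.7090608477592468
tilt deg 36.98449217441639 grip at 0.09602638101577761 q 0.6236876845359802
[ 0.5829 -0.1533  0.2268] 15.3167 [ 0.093   0.0692 -3.8895] [ 0.0533 -0.0835 -0.0105] 0.019531191575330488
```

```bash
python3 mv.py .575 .078 .216 3.1416
```

```text
shift [  29.3 -229.9   -0.1] n 5.558436008666311
turn -1.41
[ 0.583  -0.1537  0.2158] yaw -1.409649949415122 F [-0.4834  1.1502 -2.5832] 0.01932251438517831 20.51838845014572 15.5167 q [ 0.0741  0.0486  0.0511 -0.0004 -1.5757  1.6579]
```

Call:
jog_arm(
  plan=[
    [1,2,-15,0,0.12],
    [1,4,-30,0,0.24],
    [1,6,-45,0,0.36],
    [1,8,-60,0,0.48],
    [1,10,-75,0,0.6],
    [1,12,-91,0,0.72],
    [1,14,-107,0,0.84],
    [1,16,-123,0,0.96],
    [1,18,-139,0,1.08],
    [1,20,-155,0,1.2],
    [1,22,-171,0,1.32],
    [1,24,-187,0,1.44],
    [1,26,-203,0,1.56],
    [1,28,-218,0,1.68],
    [1,29,-230,0,1.731],
    [1,29,-230,0,1.731],
    [1,29,-230,0,1.731],
  ],
)

```text
clock: 16.93
tool_pos: [0.5748, 0.0782, 0.2166]
tool_rot: [0.708, -0.706, -0.0, 0.001]
wrist_force: [-0.6, -1.7, -1.9]
grip_width: 0.0193
gripper_force: 20.5
```

```bash
python3 mv.py .575 .078 .170 3.1416;python3 tilt.py s7.png
```

```text
shift [ 0.1 -0.2 46.6] n 1.116759040912204
turn 0.003
[0.5748 0.0782 0.2166] yaw -3.138298438379864 F [-0.634  -1.7008 -1.9287] 0.019309033733449475 20.46463519334793 16.9333 q [ 0.4808 -0.0126 -0.0097  0.0001 -1.5753 -0.4775]
   pusher conf 0.53 d 31.1 area 273
tilt deg 40.34162278591828 grip at 0.09385432761907578 q 0.24958306550979614
tilt deg 40.34162278591828 grip at 0.09385432761907578 q 0.24958306550979614
[0.5748 0.0782 0.2276] 16.9333 [-0.634  -1.7008 -1.9287] [-0.1229 -0.0116 -0.0028] 0.019309033733449475
```

View pics/s7.png

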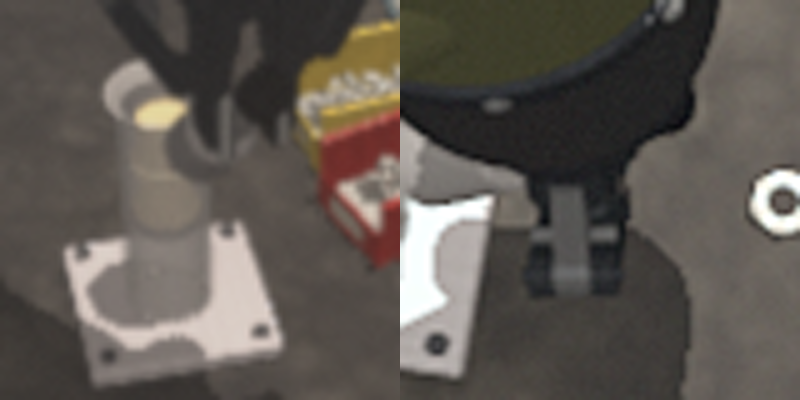

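Call:
jog_arm(
  plan=[
    [1,0,0,25,0],
    [1,0,0,46,0],
    [1,0,0,46,0],
    [1,-6,0,46,0],
    [1,-12,0,46,0],
    [1,-17,0,46,0],
    [1,-22,0,46,0],
    [1,-27,0,46,0],
    [1,-27,0,46,0],
  ],
)

```text
clock: 17.88
tool_pos: [0.5759, 0.105, 0.1732]
tool_rot: [0.708, -0.707, 0.001, -0.001]
wrist_force: [1.5, -3.9, -1.2]
grip_width: 0.0193
gripper_force: 21.6
```

Call:
jog_arm(
  plan=[
    [1,-4,0,0,0],
    [1,-8,0,0,0],
    [1,-12,0,0,0],
    [1,-16,0,0,0],
    [1,-20,0,0,0],
    [1,-20,0,0,0],
  ],
)

```text
clock: 18.38
tool_pos: [0.5752, 0.1255, 0.1714]
tool_rot: [0.708, -0.707, 0.0, -0.0]
wrist_force: [0.8, -4.0, -1.5]
grip_width: 0.0195
gripper_force: 20.6
```

```bash
python3 tilt.py s8.png
```

```text
pusher conf 0.9 d 12.8 area 354
tilt deg 19.634074082459147 grip at 0.09692982053756716 q 0.7851382493972778
tilt deg 19.634074082459147 grip at 0.09692982053756716 q 0.7851382493972778
[0.5752 0.1255 0.1824] 18.3833 [ 0.8225 -4.0255 -1.5222] [-1.3195 -0.4597 -0.0707] 0.019496882921215663
```

Call:
jog_arm(
  plan=[
    [1,-4,0,0,0],
    [1,-8,0,0,0],
    [1,-12,0,0,0],
    [1,-16,0,0,0],
    [1,-19,0,0,0],
    [1,-19,0,0,0],
  ],
)

```text
clock: 19.08
tool_pos: [0.5751, 0.144, 0.1713]
tool_rot: [0.708, -0.707, 0.0, 0.0]
wrist_force: [1.0, -3.7, -1.8]
grip_width: 0.0197
gripper_force: 15.4
```

```bash
python3 tilt.py s9.png
```

```text
pusher conf 0.82 d 12.2 area 403
tilt deg 7.615169150943946 grip at 0.0941484870910645 q 0.7179768681526184
tilt deg 7.615169150943946 grip at 0.0941484870910645 q 0.7179768681526184
[0.5751 0.144  0.1823] 19.0833 [ 1.029  -3.6699 -1.7573] [-1.6056 -0.3297  0.0043] 0.019659092544662197
```

Call:
jog_arm(
  plan=[
    [1,-2,0,0,0],
    [1,-4,0,0,0],
    [1,-6,0,0,0],
    [1,-6,0,0,0],
  ],
)

```text
clock: 19.62
tool_pos: [0.5751, 0.15, 0.1713]
tool_rot: [0.707, -0.707, 0.0, 0.0]
wrist_force: [1.7, -4.8, -1.6]
grip_width: 0.0194
gripper_force: 13.1
```

```bash
python3 tilt.py s10.png
```

```text
pusher conf 0.78 d 11.6 area 452
   pusher conf 0.68 d 11.5 area 172
tilt deg 1.783855190438934 grip at 0.09924354302883151 q 0.5018242597579956
tilt deg 3.417149105908705 grip at 0.09870013427734378 q 0.7447054982185364
tilt deg -0.7994753498972845 grip at 0.1333776618242264 q 0.28363215923309326
[0.5751 0.15   0.1823] 19.6167 [ 1.7392 -4.8416 -1.5616] [-1.7875 -0.5122 -0.0805] 0.01938564203809211
```

Call:
jog_arm(
  plan=[
    [1,-1,0,0,0],
    [1,-2,0,0,0],
    [1,-3,0,0,0],
    [1,-3,0,0,0],
  ],
)

```text
clock: 20.15
tool_pos: [0.5752, 0.1527, 0.1713]
tool_rot: [0.707, -0.707, 0.0, 0.0]
wrist_force: [2.1, -5.5, -2.6]
grip_width: 0.0191
gripper_force: 13.6
```

```bash
python3 tilt.py s11.png
```

```text
pusher conf 0.58 d 11.4 area 468
   pusher conf 0.64 d 12.6 area 247
tilt deg -1.168150861293273 grip at 0.09612814044952392 q 0.5390443801879883
tilt deg 1.8010010143124289 grip at 0.09707693898677827 q 0.7474052309989929
tilt deg -2.0249603558762037 grip at 0.12997500771284104 q 0.3626669645309448
[0.5752 0.1527 0.1823] 20.15 [ 2.0803 -5.4895 -2.6365] [-2.1667 -0.8415 -0.0058] 0.019112906794670755
```

Call:
jog_arm(
  plan=[
    [1,4,0,0,0],
    [1,6,0,-10,0],
    [1,6,0,-35,0],
    [1,6,0,-65,0],
    [1,6,0,-90,0],
    [1,6,0,-105,0],
    [1,6,0,-105,0],
    [1,-12,0,-105,0],
    [1,-30,0,-105,0],
    [1,-41,0,-105,0],
    [1,-41,0,-105,0],
    [1,-41,0,-105,0],
  ],
  squeeze=30,
)

```text
clock: 21.35
tool_pos: [0.5747, 0.1945, 0.2752]
tool_rot: [0.708, -0.706, -0.0, 0.001]
wrist_force: [0.6, 0.8, -2.5]
grip_width: 0.0185
gripper_force: 26.7
```

```bash
cat > foot.py <<'E'
from fit import *
np.set_printoptions(precision=4,suppress=True)
s=telemetry.state();M=R.from_quat(s["tool_rot"]).as_matrix();G=s["tool_pos"]-.011*M[:,2]
S,T=cam("scene"),cam("top")
d=[]
for c in(S,T):
    m=pick(c,"pusher",proj(c,G-[0,0,.06])[0])
    if m is not None and m.sum()>100: d.append((c,m))
def mk(x):
    a=np.array([x[0],x[1],1]);a/=np.linalg.norm(a);return [(0,.05,.018),(.05,.085,.010)],G-x[2]*a,a
for dd in [d[:1],d]:
    x,q=fit(dd,mk,[0,0,.094],[.06,.06,.006]);print("tilt x,y deg",np.degrees(x[:2]),"grip",x[2],"q",q,"foot",mk(x)[1])
import cv2
o=[]
for c in(S,T):
    im=c["frame"].copy();p=proj(c,[.575,.192,.17])[0].astype(int)
    big=cv2.resize(im[max(p[1]-40,0):p[1]+40,p[0]-40:p[0]+40],(400,400),interpolation=cv2.INTER_CUBIC)
    th=np.linspace(0,6.283,60)
    q=proj(c,np.c_[.575+.0265*np.cos(th),.193+.0265*np.sin(th),0*th+.158])
    cv2.polylines(big,[((q-[p[0]-40,max(p[1]-40,0)])*5+2).astype(np.int32)],True,(0,255,0),1);o.append(big[:,:,::-1])
cv2.imwrite("pics/hover.png",np.hstack(o))
print(s["tool_pos"],s["clock"],s["wrist_force"],s["grip_width"],s["gripper_force"])
E
python3 foot.py
```

```text
pusher conf 0.55 d 8.9 area 580
   pusher conf 0.97 d 4.6 area 516
tilt x,y deg [0.318  3.6753] grip 0.08662884456844902 q 0.6840654015541077 foot [0.5742 0.189  0.1997]
tilt x,y deg [-0.8487  0.4343] grip 0.08903220640234999 q 0.6244945526123047 foot [0.576  0.1939 0.1972]
[0.5747 0.1945 0.2752] 21.35 [ 0.6394  0.8211 -2.4549] 0.018516672944436992 26.71003818511963
```

View pics/hover.png

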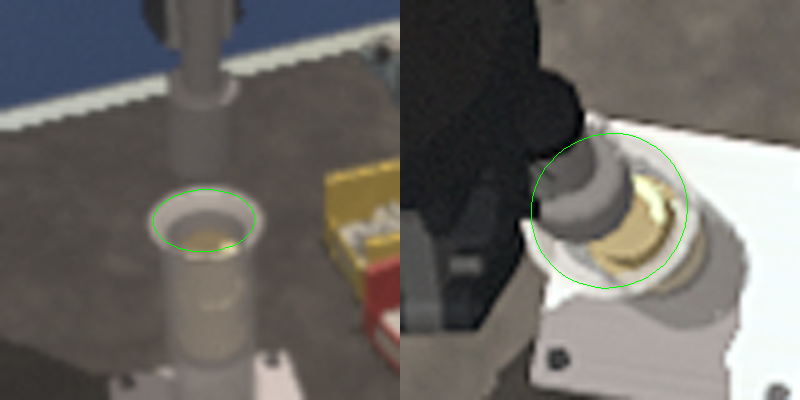

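Call:
jog_arm(
  plan=[
    [1,1,-2,15,0],
    [1,1,-2,30,0],
    [1,1,-2,40,0],
    [1,1,-2,44,0],
    [1,1,-2,48,0],
    [1,1,-2,48,0],
  ],
)

```text
clock: 22.05
tool_pos: [0.577, 0.1927, 0.228]
tool_rot: [0.707, -0.707, 0.0, 0.0]
wrist_force: [-0.5, 0.6, -3.1]
grip_width: 0.0185
gripper_force: 26.8
```

Call:
jog_arm(
  plan=[
    [1,0,0,2,0],
    [1,0,0,4,0],
    [1,0,0,4,0],
  ],
)

```text
clock: 22.3
tool_pos: [0.5771, 0.193, 0.2244]
tool_rot: [0.707, -0.707, 0.0, -0.0]
wrist_force: [1.2, -0.8, -3.1]
grip_width: 0.0187
gripper_force: 26.8
```

Call:
jog_arm(
  plan=[
    [1,0,0,1,0],
    [1,0,0,2,0],
    [1,0,0,2,0],
  ],
)

```text
clock: 22.55
tool_pos: [0.577, 0.1929, 0.2222]
tool_rot: [0.707, -0.707, -0.0, 0.0]
wrist_force: [1.0, -0.4, -1.9]
grip_width: 0.0185
gripper_force: 26.8
```

Call:
jog_arm(
  plan=[
    [1,0,0,1,0],
    [1,0,0,1.5,0],
    [1,0,0,1.5,0],
  ],
)

```text
clock: 22.8
tool_pos: [0.5771, 0.1928, 0.2212]
tool_rot: [0.707, -0.707, 0.0, -0.0]
wrist_force: [-0.9, 0.2, -1.0]
grip_width: 0.0185
gripper_force: 26.8
```

Call:
jog_arm(
  plan=[
    [1,0,0,1,0],
    [1,0,0,1,0],
    [1,0,0,1,0],
  ],
)

```text
clock: 23.05
tool_pos: [0.5773, 0.1927, 0.2209]
tool_rot: [0.707, -0.707, 0.001, -0.001]
wrist_force: [-0.7, -0.5, 3.5]
grip_width: 0.0185
gripper_force: 27.0
```

Call:
jog_arm(
  plan=[
    [0.6,0,0,0,0],
    [0.4,0,0,0,0],
    [0.2,0,0,0,0],
    [0,0,0,0,0],
    [0,0,0,0,0],
    [0,0,0,0,0],
    [0,0,0,-15,0],
    [0,0,0,-32,0],
    [0,0,0,-60,0],
    [0,0,0,-95,0],
    [0,0,0,-130,0],
    [0,0,0,-130,0],
    [0,0,0,-130,0],
  ],
)

```text
clock: 24.13
tool_pos: [0.5776, 0.1931, 0.3528]
tool_rot: [0.707, -0.707, 0.001, -0.002]
wrist_force: [0.3, 0.5, -1.0]
grip_width: 0.0858
gripper_force: 0.0
```

```bash
cat > stand.py <<'E'
from fit import *
np.set_printoptions(precision=4,suppress=True)
S,T=cam("scene"),cam("top")
K=[]
for c in(S,T):
    m=pick(c,"pusher_knob",proj(c,[.576,.193,.265])[0])
    if m is not None: K.append((c,m))
    P=pick(c,"pusher",proj(c,[.576,.193,.22])[0])
    if P is not None:
        f=lambda x:([(.0,.05,.018),(.05,.113,.010),(.113,.129,.012)],np.array([x[0],x[1],x[2]]),np.array([0,0,1.]))
        print("upright iou",iou(P,hullmask(c,*f([.576,.193,.144]))))
kk=lambda x:([(0,.016,.012)],np.array(x),np.array([0,0,1.]))
if K: print("knob",fit(K,kk,[.576,.193,.257],[.005,.005,.005]))
for c,m in K: y,x=np.nonzero(m);print(x.mean(),y.mean(),proj(c,[.576,.193,.265]))
s=telemetry.state();print(s["tool_pos"],s["clock"],s["wrist_force"])
E
python3 stand.py
```

```text
pusher conf 0.57 d 6.3 area 482
upright iou 0.8625678
   pusher_knob conf 0.47 d 3.7 area 221
   pusher conf 0.57 d 4.3 area 655
upright iou 0.74966776
knob (array([0.5917, 0.2044, 0.1894]), np.float64(0.9465417265892029))
211.10407239819006 179.73755656108597 [[207.6842 181.218 ]]
[0.5769 0.1929 0.3485] 24.4333 [-0.8132  0.1903 -0.0919]
```

```bash
python3 - <<'E'
from fit import *
np.set_printoptions(precision=4,suppress=True)
for n in("top","scene"):
    c=cam(n)
    for z,nm in((.257,"pusher_knob"),(.265,"pusher_knob")):
        for cf,p in lm(c,nm)[:2]: print(n,z,cf,p,atz(c,p,z))
    m=pick(c,"pusher_knob",proj(c,[.576,.193,.265])[0])
    if m is not None: print(fit([(c,m)],lambda x:([(0,.016,.012)],np.array([x[0],x[1],.257]),np.array([0,0,1.])),[.576,.193],[.005,.005]))
    m=pick(c,"pusher",proj(c,[.576,.193,.22])[0])
    P=[(.0,.05,.018),(.05,.113,.010),(.113,.129,.012)]
    if n=="scene": P=[(.014,.05,.018)]+P[1:]
    r=fit([(c,m)],lambda x:(P,np.array([x[0],x[1],.144]),np.array([x[2],x[3],1.])),[.576,.193,0,0],[.005,.005,.05,.05]);print("rod",r, r[0][:2]+.121*r[0][2:])
E
```

```text
top 0.257 0.77 [207.616 178.8  ] [0.5813 0.1952 0.257 ]
top 0.265 0.77 [207.616 178.8  ] [0.5796 0.1931 0.265 ]
   pusher_knob conf 0.78 d 3.5 area 279
(array([0.5772, 0.1979]), np.float64(0.9345382452011108))
   pusher conf 0.61 d 1.3 area 726
rod (array([ 0.5785,  0.195 , -0.0129,  0.0138]), np.float64(0.9517992734909058)) [0.5769 0.1967]
scene 0.257 0.65 [323.2  228.52] [ 0.4873 -0.1751  0.257 ]
scene 0.257 0.56 [292.288 109.48 ] [0.5725 0.1905 0.257 ]
scene 0.265 0.65 [323.2  228.52] [ 0.4844 -0.181   0.265 ]
scene 0.265 0.56 [292.288 109.48 ] [0.5683 0.1786 0.265 ]
   pusher conf 0.62 d 5.6 area 509
rod (array([ 0.574 ,  0.1895,  0.0113, -0.0204]), np.float64(0.8727144598960876)) [0.5754 0.187 ]
```

Call:
jog_arm(
  plan=[
    [0,0,0,35,0],
    [0,0,0,65,0],
    [0,0,0,85,0],
    [0,0,0,93,0],
    [0,0,0,93,0],
    [0,0,0,93,0],
    [1,0,0,93,0],
    [1,0,0,93,0],
    [1,0,0,93,0],
    [1,0,0,93,0],
    [1,0,0,93,0],
    [1,0,0,93,0],
    [1,0,0,93,0],
    [1,0,0,93,0],
    [1,0,0,93,0],
    [1,0,0,93,0],
    [1,0,0,93,0],
  ],
  squeeze=80,
)

```text
clock: 26.35
tool_pos: [0.5772, 0.1929, 0.2573]
tool_rot: [0.707, -0.707, 0.0, -0.0]
wrist_force: [0.6, -0.3, 4.3]
grip_width: 0.0209
gripper_force: 78.3
```

Call:
jog_arm(
  plan=[
    [1,0,0,3,0],
    [1,0,0,6,0],
    [1,0,0,9,0],
    [1,0,0,12,0],
    [1,0,0,15,0],
    [1,0,0,18,0],
    [1,0,0,21,0],
    [1,0,0,24,0],
    [1,0,0,24,0],
  ],
)

```text
clock: 27.1
tool_pos: [0.5772, 0.1928, 0.233]
tool_rot: [0.707, -0.707, 0.0, -0.0]
wrist_force: [-0.5, -0.7, 2.2]
grip_width: 0.0211
gripper_force: 78.3
```

Call:
jog_arm(
  plan=[
    [1,0,0,3,0],
    [1,0,0,6,0],
    [1,0,0,9,0],
    [1,0,0,12,0],
    [1,0,0,15,0],
    [1,0,0,18,0],
    [1,0,0,21,0],
    [1,0,0,24,0],
    [1,0,0,27,0],
    [1,0,0,30,0],
  ],
)

```text
clock: 27.93
tool_pos: [0.5774, 0.1929, 0.2037]
tool_rot: [0.707, -0.707, 0.0, -0.001]
wrist_force: [-0.2, -0.1, 6.2]
grip_width: 0.0214
gripper_force: 78.7
```

Call:
jog_arm(
  plan=[
    [1,0,0,2,0],
    [1,0,0,4,0],
    [1,0,0,5,0],
    [1,0,0,6,0],
    [1,0,0,6,0],
  ],
)

```text
clock: 28.35
tool_pos: [0.5779, 0.1929, 0.1999]
tool_rot: [0.708, -0.707, 0.001, -0.002]
wrist_force: [-2.3, -0.7, 11.8]
grip_width: 0.021
gripper_force: 79.3
```

```bash
python3 - <<'E'
from fit import *
np.set_printoptions(precision=4,suppress=True)
c=cam("scene")
m=pick(c,"pusher",proj(c,[.576,.193,.17])[0]); y,x=np.nonzero(m)
for n in("bushing_in","bushing","follower"):
    for r in viewer.trace(c,n)[:4]:
        yy,xx=np.nonzero(r["mask"]);print(n,round(r["confidence"],2),xx.mean(),yy.min(),yy.max())
print("pusher rows",y.min(),y.max(),x.mean()); 
for z in(.012,.02,.052,.084,.134,.144,.213): print(z,proj(c,[.576,.192,z])[0])
E
```

```text
pusher conf 0.57 d 2.1 area 201
bushing_in 0.35 341.4915451895044 261 311
bushing 0.53 270.0194174757282 208 225
bushing 0.53 310.95435684647305 245 263
pusher rows 122 148 295.64179104477614
0.012 [296.8684 182.1744]
0.02 [296.7731 180.1681]
0.052 [296.3818 171.9181]
0.084 [295.9732 163.2898]
0.134 [295.2973 148.9884]
0.144 [295.1563 146.0001]
0.213 [294.1253 124.1043]
```

Call:
jog_arm(
  plan=[
    [1,0,0,1.5,0],
    [1,0,0,3,0],
    [1,0,0,4,0],
    [1,0,0,4,0],
  ],
)

```text
clock: 28.93
tool_pos: [0.5789, 0.1928, 0.1997]
tool_rot: [0.708, -0.707, 0.003, -0.004]
wrist_force: [-3.3, 0.6, 23.3]
grip_width: 0.0212
gripper_force: 80.6
```

Call:
jog_arm(
  plan=[
    [1,0,0,2,0],
    [1,0,0,4,0],
    [1,0,0,5,0],
    [1,0,0,5,0],
    [1,0,0,5,0],
    [1,0,0,5,0],
  ],
  squeeze=110,
)

```text
clock: 29.43
tool_pos: [0.5796, 0.1928, 0.1995]
tool_rot: [0.708, -0.706, 0.004, -0.006]
wrist_force: [-9.8, 0.2, 37.2]
grip_width: 0.0201
gripper_force: 106.9
```

Call:
jog_arm(
  plan=[
    [1,0,0,-4,0],
    [1,0,0,-8,0],
    [1,0,0,-9,0],
    [1,0,0,-9,0],
    [0.6,0,0,-9,0],
    [0.4,0,0,-10,0],
    [0.2,0,0,-10,0],
    [0,0,0,-10,0],
    [0,0,0,-10,0],
    [0,0,0,-10,0],
    [0,0,0,-30,0],
    [0,0,0,-60,0],
    [0,0,0,-100,0],
    [0,0,0,-140,0],
    [0,0,0,-165,0],
    [0,0,0,-165,0],
  ],
)

```text
clock: 30.77
tool_pos: [0.5781, 0.1925, 0.3602]
tool_rot: [0.707, -0.707, 0.002, -0.005]
wrist_force: [-0.4, -0.6, 1.2]
grip_width: 0.0852
gripper_force: 0.0
```

```bash
python3 mv.py .45 .20 .36; python3 - <<'E'
from fit import *
np.set_printoptions(precision=4,suppress=True)
for n in("scene","top"):
    c=cam(n)
    m=pick(c,"pusher",proj(c,[.576,.193,.17])[0])
    if m is None: continue
    y,x=np.nonzero(m);print(n,"rows",y.min(),y.max(),"cols",x.min(),x.max())
    a=lambda x:([(.074,.129,.012)] if 0 else [(.05,.113,.010),(.113,.129,.012)],np.array([.577,.194,x[0]]),np.array([0,0,1.]))
    for z in(.080,.084,.088,.095,.11): print(z,round(iou(m,hullmask(c,[(.05,.113,.010),(.113,.129,.012)] if n=="scene" else [(.0,.05,.018),(.05,.113,.010),(.113,.129,.012)],np.array([.576,.193,z]),np.array([0,0,1.]))),3))
    print(proj(c,[.576,.193,.213]))
E
```

```text
shift [ -7.6 128.1  -1. ] n 3.0769342482918747
[0.5781 0.1925 0.3602] yaw -3.141448433808753 F [-0.3952 -0.603   1.1577] 0.08519416317579323 0.0 30.7667 q [ 0.6514  0.1045  0.3741  0.0029 -1.8304 -0.6505]
   pusher conf 0.7 d 3.5 area 213
scene rows 122 148 cols 290 299
0.08 0.784
0.084 0.811
0.088 0.791
0.095 0.74
0.11 0.514
[[293.9798 123.8931]]
   pusher conf 0.91 d 0.7 area 469
top rows 180 205 cols 209 236
0.08 0.698
0.084 0.724
0.088 0.737
0.095 0.727
0.11 0.697
[[215.9117 187.4144]]
```

```bash
python3 -c "
from workcell import finish_job; print(finish_job())"
```

```text
the job is handed in; nothing more can be done
None
```

The job is handed in: the bushing is stacked in the tube, and the rod pushed it down until it stopped moving (37 N at the end). The rod was left standing with the gripper clear of it. The push measured about 57.6 mm instead of 60, but the camera puts the rod's foot at about 84 mm, where a bottomed stack should be. I never worked near the bolt and nut, but I did not re-check them at the end.

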